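# Hold the cuvette in the photometer's light path

## Task

First seat the slit insert upright, flat and fully home in the pocket in front of the photometer's lamp and let go of it. Then take the taller of the two glass cells out of the rack, gripping it only by its broad frosted faces and never touching the clear windows at its narrow ends, keep it upright, and hold it still in the light path, midway between the insert and the detector, with its middle on the common axis of the lamp and detector barrels, square to the light so that it passes in at one clear window and out at the other, touching nothing else. Finish while still holding it there, and leave the short cell and the things standing about where they are.

Things in the scene. Friction and masses are not known exactly. Their poses are not given: they have to be found in the camera images.
- bench: Photometer bench, fixed: base plate 90 (x) x 280 (y) x 14 mm, origin centre of underside, yaw within 0.3 rad. Grey housings 66 mm wide (x) at both ends: lamp (finned top) y +80..+136, black barrel to +75; detector y -136..-92, barrel to -78. Tops at z 86 mm, fins 91. Light runs along own y at x = 0, 66 mm above the worktop.
- pocket (a point): Centre of the floor of the rectangular pocket in the base plate in front of the lamp (45 mm from the bench's centre towards +y), axes as the bench. Pocket 60 (x) x 36 (y) mm, 8 mm deep, floor 6 mm above the worktop, rim 14 mm, rim chamfered 3 mm.
- light_spot (a point): The point on the light path where the middle of the cell belongs, midway between the seated insert and the detector barrel: 20 mm from the bench's centre towards the detector (-y), 66 mm above the worktop, axes as the bench. Free gap along the light between the seated insert's plate and the detector barrel: 116 mm.
- insert: Slit insert, dark steel, 0.12 kg, loose, 84 mm tall: flat foot 56 (own x) x 32 (own y) x 12 mm; on it an upright plate 44 (x) x 14 (y) mm, 12 to 84 mm up, with a window 14 mm wide, 50 to 70 mm up. Origin at the centre of the underside. Same either way round. Starts upright on the worktop, yaw within 0.5 rad.
- insert_center (a point): The middle of the slit insert, 42 mm above its underside, axes as the insert. Grip the upright plate by its 44 mm width (along own x) in the upper part.
- rack: Grey cell rack, fixed, 50 (own x) x 126 (own y) x 30 mm, origin at the centre of its underside, yaw within 0.4 rad. Two slots, 32 mm either side of the centre along y, each 21 (x) x 39 (y) mm, 22 mm deep (floor 8 mm above the worktop). One holds the tall cell, the other the short cell, in either order.
- cell: The tall cell, 0.05 kg, loose: closed glass cuvette 18 (own x) x 36 (own y) x 70 mm. Its two broad faces (18 mm apart along own x) are frosted: grip here only. The two narrow ends (36 mm apart along own y) carry clear windows. Origin at the centre of the underside. Stands in a rack slot, underside 8 mm above the worktop, top 48 mm above the rack.
- cell_center (a point): The middle of the tall cell, 35 mm above its underside, axes as the cell; the light must enter and leave along own y (either way round).
- cell_window_a: Clear window of the tall cell at its own +y end, 12 x 64 mm, 1 mm proud of the end; origin in its middle. Not to be touched by the fingers.
- cell_window_b: The same at the tall cell's own -y end. Not to be touched by the fingers.
- short_cell: A similar cell, only 46 mm tall (18 x 36 mm), in the other slot of the rack; it stays there. Origin at the centre of its underside.
- vial: Bystander, loose: small sample vial with white cap, 27 mm across, 40 mm tall; origin at the centre of its underside.
- petri: Bystander, loose: clear petri dish, 65 mm across, 15 mm high; origin at the centre of its underside.
- timer: Bystander, loose: white square timer, 62 x 62 x 19 mm; origin at the centre of its underside.
- bottle_amber: Bystander, loose: amber reagent bottle with black cap, 56 mm across, 118 mm tall; origin at the centre of its underside.
- bottle_white: Bystander, loose: white reagent bottle, 56 mm across, 118 mm tall; origin at the centre of its underside.
- weight: Bystander, loose: small grey metal weight, 21 mm across, 22 mm tall; origin at the centre of its underside.
- loupe: Bystander, loose: black loupe, 42 mm across, 40 mm tall; origin at the centre of its underside.
Things that resemble listed ones, but are neither listed nor needed, are in the scene too. Leave any purple look-alike of the cell alone.

How it is judged:
By the outcome, as a careful person would: the job done as asked, in the order asked, and still so for the second after the job is handed in, while the arm keeps its last pose, push and grip.
It also fails if it takes over 59 s, if anything falls off the work surface, if the arm or the gripper's body presses on something with over 40 N, if the wrist force passes 120 N, or if a joint passes its speed limit or range.

## Robot

A 7-joint arm with a two-finger parallel gripper is mounted at the origin on a cart in front of the work surface, level with it; the furniture and walls round the work are solid. World frame = base frame: x ahead of the robot, y to its left, z up, the work surface at z = 0. Lengths are in m, angles in rad, forces in N, time in s.
With the tool pointing down it reaches from about 0.4 to 0.9 m from the base axis. Payload 5.5 kg.
Tool frame: the origin (TCP) lies at the very end of the fingers, on their centre line; the grasp point (between the pads) lies 19 mm behind it (robot.hold_point_z is the distance from the TCP to the grasp point, in m); z points along the fingers, y is the line along which they close (so a half turn about z gives the same grasp; the last joint's range is limited). The gripper opens to 85 mm and grips with 20 to 120 N. Pads are 22 mm wide; open, the fingers measure 114 mm over their backs; the gripper's body (76 mm by 85 mm) begins 54 mm behind the grasp point. The pads swing forward as they close: fully open they stand 13 mm farther back than shut.
Start: joints at [1.486, 0.501, -0.427, 1.55, 0.221, 1.138, -0.21], TCP at [0.222, -0.611, 0.208] pointing down, gripper open.
Joint ranges: [-2.88, 2.88], [-0.31, 2.03], [-1.54, 1.56], [0.2, 2.42], [-1.41, 4.55], [0.19, 2.02], [-2.57, 2.57]. Speed limits (rad/s): [2.57, 2.57, 3.14, 3.14, 3.14, 3.14, 3.14].

## Interface

Orientations are given as a unit quaternion [w, x, y, z].
In Python, from plant import robot, imaging, ticket gives the robot as it stands.
- The arm moves only by the shell command python3 -m pendant 'ROWS'. ROWS is JSON, a list of rows, each an object of numbers: "tx", "ty", "tz": the shift along the tool's x, y, z in cm; "twist": the turn about the tool's z in rad; "hand": the opening in per cent of the stroke, from 0 (shut) to 100 (fully open). In form: [{"tx": .., "ty": .., "tz": .., "twist": .., "hand": ..}, ...]. A call has 1 to 10 rows; each row is the pose to reach, as a shift and turn from the pose commanded when the call began, along the tool's axes at that moment; what a row does not reach only later rows make up. A row lasts 1/8 s, in which the tool goes at most 62.5 mm and 10.7 degrees, less where a joint would pass 70% of its speed; a pose out of reach is approached as far as the arm can. A call with a gripper value outside its range is refused whole. The fingers move at their own pace and stop on an object; the grip force is fixed at half the most. Time passes only in rows, so rows that repeat a pose let the fingers close. It gives the time, the measured TCP pose, the force, the opening and the grip force at its end, in the units of the state.
- robot.get_obs(): the state, without advancing time (a new reading comes with each control period).
- imaging.camera(name): name is "side" or "top"; returns (picture, depth): 384x512x3 uint8, red, green, blue; 384x512 float32, m along the optical axis (not along the pixel's ray), 0 where there is no reading.
- imaging.camera_params(name): a dict with "intrinsics" (3x3 intrinsics, pixels), "D" ([k1, k2, p1, p2, k3] as OpenCV has them; the pictures are not rectified), "position" and "rotation" of the camera in the world. Camera axes: x right, y down, z forward; pixel columns grow to the right and rows downward; lengths in m; the calibration is good to about 2 mm. A picture is of the moment at which its call begins. camera_params takes no time and is no camera call.
- ticket.sign_off(): hands the job in; it is judged then, once.
The state is a dict: "time_s": time; "q": joint angles; "joint_velocities": joint speeds; "effort": joint torques, N m; "position": TCP position; "ee_rot": TCP orientation; "force": force on the tool from outside, world axes, zero at the start; "moment": the same for the moment, N m; "gripper_width": finger opening in m; "grip_force": force on a finger pad.
Only numpy, scipy, OpenCV 4.12 (cv2) and the standard library are available. Lean on these libraries where they do the work, as an engineer would, in place of code of your own. Each camera call takes 0.05 s, during which the arm holds its last target. There are 200 camera calls.

## Working session

There is one attempt and no reset: what is moved stays moved. The work goes in short steps, Python scripts to look and compute and a shell command to move; the robot and the scene stay as the last step left them, time stands still between calls to the robot, and variables do not carry over. Pictures are saved under pics/ and viewed, at most 10 in all, crops included, and the job is handed in when it is done.

```bash
ls; mkdir -p pics; python3 - <<'E'
from plant import robot, imaging
import cv2,numpy as np
for n in("top","side"):
    p,d=imaging.camera(n); cv2.imwrite(f"pics/{n}0.png",p[:,:,::-1]); np.savez(f"{n}0.npz",p=p,d=d)
    print(n,imaging.camera_params(n))
print(robot.get_obs(), robot.hold_point_z)
E
```

```text
pics
top {'intrinsics': array([[377.66528686,   0.        , 256.48764373],
       [  0.        , 377.66528686, 186.23750297],
       [  0.        ,   0.        ,   1.        ]]), 'D': array([-0.0574419,  0.       ,  0.       ,  0.       ,  0.       ]), 'position': array([0.40859621, 0.07983771, 1.37369235]), 'rotation': array([-0.04127757,  0.70693267, -0.70476491,  0.04299755])}
side {'intrinsics': array([[387.80790732,   0.        , 256.1524463 ],
       [  0.        , 387.80790732, 182.02182549],
       [  0.        ,   0.        ,   1.        ]]), 'D': array([-0.05022685,  0.        ,  0.        ,  0.        ,  0.        ]), 'position': array([ 0.66438068, -0.94388378,  0.54363092]), 'rotation': array([-0.53922599,  0.84157763,  0.0173709 , -0.02608964])}
{'time_s': 0.1, 'q': array([ 1.48621426,  0.50177477, -0.4267955 ,  1.55134566,  0.22084098,
        1.13827897, -0.21026517]), 'joint_velocities': array([ 0.00039152, -0.00363612, -0.00029326, -0.00431189, -0.00057083,
       -0.00147769,  0.00117095]), 'effort': array([-1.07714091e-02, -5.70817280e+01, -5.83858296e+00, -2.81747031e+01,
        1.05800189e-02,  5.65340029e-03,  1.11855033e-05]), 'position': array([ 0.22125135, -0.61048622,  0.20724898]), 'ee_rot': array([-8.62418084e-04,  9.84910862e-01,  1.73060199e-01, -1.36793309e-04]), 'force': array([ 0.67394032, -0.32024757,  0.33360272]), 'moment': array([-0.05270605, -0.04123404, -0.00892565]), 'grip_force': 0.0, 'gripper_width': 0.08567798659110039} 0.0187
```

View pics/top0.png

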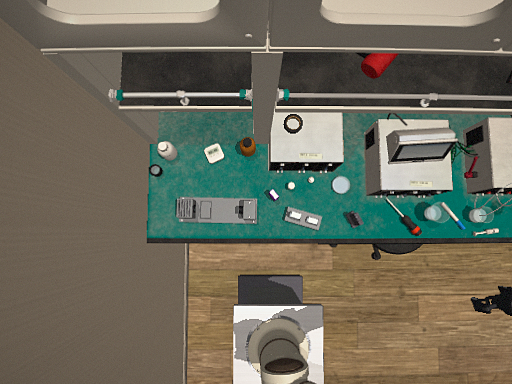

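View pics/side0.png

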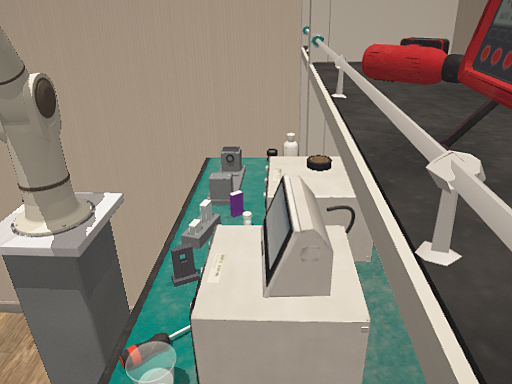

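Top picture: the bench runs from (176,210) to (257,210), with the finned lamp on the left and the pocket at (205,210). The rack is at (302,217) with two cells, and the insert is at (352,218). Candidates for the cell are the two cells in the rack at (292,214) and (314,220), and the purple look-alike at (272,194), which is excluded. Next is one close crop to choose between the two rack cells.

```bash
cat > h.py <<'E'
import numpy as np,cv2
from scipy.spatial.transform import Rotation as R
from plant import robot,imaging
def cam(n):
    c=imaging.camera_params(n); q=c["rotation"]; return c["intrinsics"],c["D"],np.array(c["position"]),R.from_quat([q[1],q[2],q[3],q[0]]).as_matrix()
def rays(n,uv):
    K,D,p,M=cam(n); u=cv2.undistortPoints(np.float64(uv).reshape(-1,1,2),K,D).reshape(-1,2)
    return p,M,np.c_[u,np.ones(len(u))]
def plane(n,uv,z):
    p,M,r=rays(n,uv); w=r@M.T; return p+w*((z-p[2])/w[:,2])[:,None]
def cloud(n,d,box=None):
    h,w=d.shape; v,u=np.mgrid[:h,:w]; p,M,r=rays(n,np.c_[u.ravel(),v.ravel()])
    return (p+(r*d.reshape(-1,1))@M.T).reshape(h,w,3)
def proj(n,P):
    K,D,p,M=cam(n); return cv2.projectPoints((np.atleast_2d(P)-p)@M,np.zeros(3),np.zeros(3),K,D)[0].reshape(-1,2)
def rect(pts):
    (c,s,a)=cv2.minAreaRect(np.float32(pts[:,:2])*1000); a=np.deg2rad(a)
    if s[0]<s[1]: a+=np.pi/2; s=s[::-1]
    return np.round(c,1),np.round(s,1),round(((a+np.pi/2)%np.pi)-np.pi/2,4)   # mm, angle of long side
E
python3 - <<'E'
from h import *
a=np.load("top0.npz");b=np.load("side0.npz")
A=cv2.resize(a["p"][180:240,165:375],None,fx=3.8,fy=3.8,interpolation=2)
B=cv2.resize(b["p"][140:290,160:270],None,fx=2.4,fy=2.4,interpolation=2)
B=cv2.copyMakeBorder(B,0,0,0,A.shape[1]-B.shape[1],0)
cv2.imwrite("pics/c1.png",np.vstack([A,B])[:,:,::-1])
X=cloud("top",a["d"])
for u,v in[(292,214),(314,220),(302,217),(352,218),(205,210),(225,210),(185,209),(245,210),(272,194),(400,230)]: print((u,v),X[v,u].round(3),a["p"][v,u])
E
```

```text
(292, 214) [ 0.468 -0.045  0.08 ] [255 255 247]
(314, 220) [ 0.449 -0.124  0.056] [248 249 242]
(302, 217) [ 0.46  -0.085  0.032] [157 151 151]
(352, 218) [ 0.457 -0.263  0.032] [28 23 25]
(205, 210) [0.485 0.263 0.008] [147 146 142]
(225, 210) [0.485 0.19  0.013] [149 145 143]
(185, 209) [0.484 0.322 0.082] [151 150 147]
(245, 210) [0.481 0.116 0.086] [150 154 146]
(272, 194) [0.538 0.023 0.067] [255 255 245]
(400, 230) [ 0.414 -0.447  0.   ] [  0 120 109]
```

View pics/c1.png

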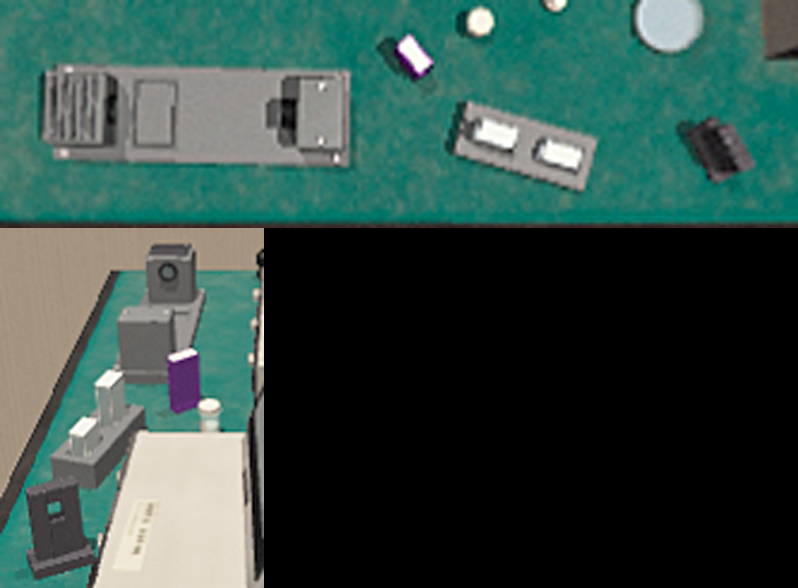

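```bash
cat > meas.py <<'E'
from h import *
def blob(n,X,lo,hi,z0,z1,name):
    m=np.all((X[...,:2]>lo)&(X[...,:2]<hi),-1)&(X[...,2]>z0)&(X[...,2]<z1)
    if m.sum()<8: print(name,"few",m.sum());return
    v,u=np.nonzero(m); z=np.median(X[m][:,2])
    P=plane(n,np.c_[u,v],z); c=P[:,:2].mean(0); w,V=np.linalg.eigh(np.cov((P[:,:2]-c).T)); a=np.arctan2(V[1,1],V[0,1])
    print(name,len(u),"z",z.round(4),"cen",(c*1000).round(1),"pca sides",(np.sqrt(12*w)*1000).round(1),"long-axis ang",round((a%np.pi),4),"rect",*rect(P))
E
python3 - <<'E'
from meas import *
for n in("top","side"):
    a=np.load(n+"0.npz"); X=cloud(n,a["d"])
    blob(n,X,(.40,.06),(.56,.17),.075,.1,n+" det top")
    blob(n,X,(.40,.27),(.56,.40),.075,.1,n+" lamp top")
    blob(n,X,(.40,.15),(.56,.25),.009,.02,n+" plate mid")
    blob(n,X,(.40,.22),(.56,.29),.002,.0105,n+" pocket")
    blob(n,X,(.38,-.09),(.52,0.0),.065,.095,n+" tall top")
    blob(n,X,(.38,-.17),(.52,-.08),.044,.065,n+" short top")
    blob(n,X,(.38,-.18),(.52,0.02),.02,.1,n+" rack")
    blob(n,X,(.38,-.35),(.52,-.2),.07,.1,n+" ins top")
    blob(n,X,(.38,-.35),(.52,-.2),.005,.1,n+" ins all")
    blob(n,X,(.38,-.35),(.52,-.2),.006,.018,n+" ins foot")
E
```

```text
top det top 271 z 0.0853 cen [482.4 104.5] pca sides [49.6 64.2] long-axis ang 0.0479 rect [483.  109.1] [64.8 54.6] 0.0034
top lamp top 325 z 0.086 cen [486.7 322.6] pca sides [59.1 64.3] long-axis ang 3.0321 rect [485.6 320.9] [64.9 61.9] 0.0039
top plate mid 630 z 0.0136 cen [485.1 197. ] pca sides [91.  96.9] long-axis ang 1.5761 rect [485.1 199.1] [98.1 86.5] -1.5668
top pocket 258 z 0.0052 cen [482.2 258.7] pca sides [ 54.4 128.9] long-axis ang 3.1301 rect [480.3 254.7] [155.8  69.1] 0.0048
top tall top 58 z 0.0762 cen [464.8 -57.6] pca sides [19.  36.9] long-axis ang 1.3482 rect [465.1 -57.3] [35.9 18.5] 1.2511
top short top 55 z 0.0533 cen [ 447.  -118.5] pca sides [18.2 36.7] long-axis ang 1.2149 rect [ 447.2 -118.4] [36.4 17.7] 1.2508
top rack 498 z 0.0306 cen [455.9 -88.1] pca sides [ 51.5 129.2] long-axis ang 1.2738 rect [464.4 -62.7] [182.2  56.4] 1.2305
top ins top 55 z 0.084 cen [ 452.4 -270.7] pca sides [15.2 43.9] long-axis ang 0.3993 rect [ 452.  -272.2] [42.4 15.6] 0.4472
top ins all 228 z 0.0147 cen [ 450.  -276.8] pca sides [82.2 88.5] long-axis ang 2.6649 rect [
[... 736 characters left out ...]
g-axis ang 1.4808 rect [469.  -64.8] [49.7 27.6] 1.2949
side short top 94 z 0.0529 cen [ 452.  -123.6] pca sides [24.4 46.1] long-axis ang 1.4591 rect [ 452.5 -124.2] [49.1 26. ] 1.2758
side rack 771 z 0.0317 cen [459.2 -81.7] pca sides [ 62.  186.5] long-axis ang 1.5024 rect [464.8 -63.7] [211.7  73.4] 1.4704
side ins top 199 z 0.081 cen [ 457.4 -276.9] pca sides [33.5 46.4] long-axis ang 0.6803 rect [ 457.8 -276.7] [47.3 35.2] 0.5195
side ins all 819 z 0.0417 cen [ 455.8 -273.1] pca sides [ 49.7 138.2] long-axis ang 1.842 rect [ 452.7 -267.1] [140.9  55.8] -1.24
side ins foot 203 z 0.0114 cen [ 457.1 -279.8] pca sides [29.9 60. ] long-axis ang 0.3985 rect [ 456.5 -275.7] [56.9 36.4] 0.4513
```

```bash
python3 - <<'E'
from meas import *
a=np.load("top0.npz"); p=a["p"].astype(float); X=cloud("top",a["d"])
s=p[...,0]-p[...,1]  # grey ~0, teal ~ -110
def cross(x,f,lev):
    i=[k for k in range(len(f)-1) if (f[k]-lev)*(f[k+1]-lev)<0]; return [x[k]+(lev-f[k])/(f[k+1]-f[k]) for k in i]
T=[];B=[]
for u in range(198,236):
    v=np.arange(185,235); c=cross(v,s[185:235,u],-50)
    T.append((u,c[0]));B.append((u,c[-1]))
E=[]
for v in range(203,219):
    u=np.arange(250,266); c=cross(u,s[v,250:266],-50); E.append((c[0],v))
for n,L in(("far",T),("near",B),("detend",E)):
    P=plane("top",L,.014)[:,:2]*1000
    if n=="detend": k=np.polyfit(P[:,0],P[:,1],1);print(n,P.mean(0).round(1),k[0].round(4),P.std(0).round(2))
    else: k=np.polyfit(P[:,1],P[:,0],1);r=P[:,0]-np.polyval(k,P[:,1]);print(n,P.mean(0).round(1),k[0].round(4),r.std().round(2))
g=p.mean(-1)
print("pocket rows"); print(np.arange(190,218),g[203:217,190:218].mean(0).round().astype(int))
print(np.arange(196,226),g[196:226,200:210].mean(1).round().astype(int))
print("depth z row", (X[203:217,188:246,2].mean(0)*1000).round().astype(int))
for rows in((200,205),(214,219)): print("det z",rows,(np.median(X[rows[0]:rows[1],232:256,2],0)*1000).round().astype(int),"lamp",(np.median(X[rows[0]:rows[1],174:204,2],0)*1000).round().astype(int))
print(plane("top",[(u,210) for u in (190,200,210)],.014)[:,1])
E
```

```text
far [532.8 221.2] 0.0238 1.1
near [437.6 219.8] 0.0258 5.41
detend [483.6  75.7] -0.0042 [16.59  0.22]
pocket rows
[190 191 192 193 194 195 196 197 198 199 200 201 202 203 204 205 206 207
 208 209 210 211 212 213 214 215 216 217] [137 152  91  43  39  68 125 121 123 137  98 140 146 145 144 145 144 144
 146 150 105 121 148 146 146 146 146 146]
[196 197 198 199 200 201 202 203 204 205 206 207 208 209 210 211 212 213
 214 215 216 217 218 219 220 221 222 223 224 225] [ 92 118 150 146 135 114 138 139 138 139 140 140 140 141 139 140 142 142
 139 140 143 129  99 138 149 143 111  72  87  89]
depth z row [ 86  90  84  86  83  71  61  33  13  13  13  14  11   5   5   5   4   5
   6   5   6   6   5  14  14  13  14  14  14  14  13  14  13  12  13  12
  13  12  14  15  14  13  13  14  12  13  13  15  14  12  15  50  49  48
  50  85 178  86]
det z (200, 205) [11 14 11 15 12 12 15 13 13 14 11 85 85 85 85 85 85 84 84 84 86 87 86 86] lamp [-3  1 -1 84 86 91 85 91 83 85 90 85 84 90 86 88 88 85 84 72 52 31 13 12
 15 16  9  7  5  6]
det z (214, 219) [13 15 12 15 16 12 11 15 12 11 13 86 87 86 84 85 84 86 85 89 86 87 83 82] lamp [-2  0 83 86 91 84 86 91 83 88 86 85 89 84 86 91 84 83 78 63 35 13 13 17
 12 14  8  5  6  6]
[0.31616196 0.28003086 0.24394415]
```

```bash
cat > go.py <<'E'
import sys
from h import *
def go(x,y,z,phi):
    o=robot.get_obs(); q=o["ee_rot"]; M=R.from_quat([q[1],q[2],q[3],q[0]]).as_matrix()
    cur=np.arctan2(M[1,0],M[0,0]); d=M.T@(np.array([x,y,z])-o["position"])*100
    t=-(phi-cur)
    print("t",round(o["time_s"],2),"pos",(o["position"]*1000).round(1),"phi",cur.round(4),"tilt",M[:,2].round(4),"q",o["q"].round(2),"F",o["force"].round(1),"w",round(o["gripper_width"]*1000,1),"grip",round(o["grip_force"],1))
    print("rows: tx %.2f ty %.2f tz %.2f twist %.3f"%(*d,t))
go(*map(float,sys.argv[1:5]))
E
python3 go.py .452 -.271 .16 1.99
```

```text
t 0.1 pos [ 221.3 -610.5  207.2] phi 0.3479 tilt [-6.0e-04  1.7e-03 -1.0e+00] q [ 1.49  0.5  -0.43  1.55  0.22  1.14 -0.21] F [ 0.7 -0.3  0.3] w 85.7 grip 0.0
rows: tx 33.27 ty -24.04 tz 4.77 twist -1.642
```

```bash
python3 -m pendant '[{"tx":5,"ty":-3.5,"tz":0,"twist":-0.17,"hand":100},{"tx":10,"ty":-7,"tz":0,"twist":-0.34,"hand":100},{"tx":15,"ty":-10.5,"tz":0,"twist":-0.51,"hand":100},{"tx":20,"ty":-14,"tz":0,"twist":-0.68,"hand":100},{"tx":25,"ty":-18,"tz":0,"twist":-0.85,"hand":100},{"tx":30,"ty":-21.5,"tz":1,"twist":-1.02,"hand":100},{"tx":33.3,"ty":-24,"tz":2,"twist":-1.19,"hand":100},{"tx":33.3,"ty":-24,"tz":3,"twist":-1.36,"hand":100},{"tx":33.3,"ty":-24,"tz":4,"twist":-1.53,"hand":100},{"tx":33.3,"ty":-24,"tz":4.8,"twist":-1.64,"hand":100}]'; python3 go.py .452 -.271 .12 1.99
```

```text
time_s: 1.35
position: [0.4524, -0.2716, 0.1594]
ee_rot: [-0.001, 0.543, 0.839, 0.0]
force: [0.1, -0.2, 0.7]
gripper_width: 0.0853
grip_force: 0.0
t 1.35 pos [ 452.4 -271.6  159.4] phi 1.9925 tilt [-8.e-04  7.e-04 -1.e+00] q [ 1.2   0.45 -0.89  1.89  0.42  1.    0.55] F [ 0.1 -0.2  0.7] w 85.3 grip 0.0
rows: tx 0.07 ty -0.01 tz 3.94 twist 0.003
```

```bash
cat > snap.py <<'E'
import sys
from h import *
# snap.py name n u0 v0 u1 v1 [n u0 v0 u1 v1]
out=[]
A=sys.argv[2:]
for k in range(0,len(A),5):
    n=A[k];u0,v0,u1,v1=map(int,A[k+1:k+5]); p,d=imaging.camera(n); np.savez(f"{sys.argv[1]}_{n}.npz",p=p,d=d)
    c=p[v0:v1,u0:u1]; f=390/max(u1-u0,v1-v0); c=cv2.resize(c,None,fx=f,fy=f,interpolation=2)
    out.append(cv2.copyMakeBorder(c,0,390-c.shape[0],0,390-c.shape[1],0))
cv2.imwrite(f"pics/{sys.argv[1]}.png",np.hstack(out)[:,:,::-1])
E
python3 snap.py a1 side 140 200 240 300 top 300 170 400 270
```

```text
(no output)
```

View pics/a1.png

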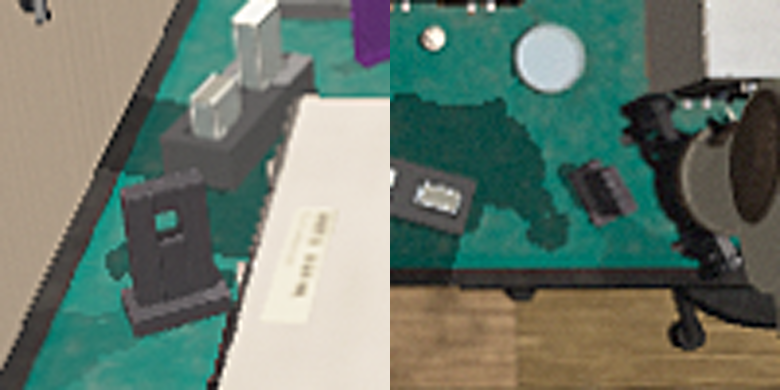

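```bash
python3 - <<'E'
from h import *
print(proj("side",[[.4524,-.2716,.1594],[.452,-.271,.084]]),proj("top",[[.4524,-.2716,.1594],[.452,-.271,.084],[.452,-.271,.0]]))
E
python3 snap.py a2 side 80 60 280 260
```

```text
[[175.48150244 215.56991963]
 [179.44115236 246.58715742]] [[364.51850163 217.89549783]
 [358.05720909 218.8070031 ]
 [351.85903979 219.58242655]]
```

View pics/a2.png

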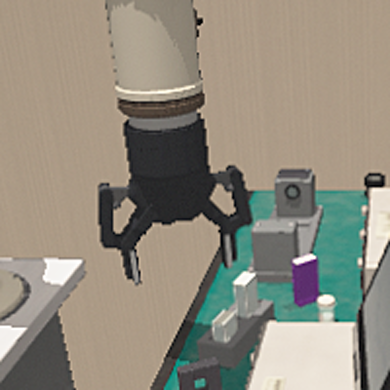

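```bash
python3 - <<'E'
from meas import *
a=np.load("a2_side.npz"); X=cloud("side",a["d"])
for (u0,u1) in((130,168),(175,215)):
    s=X[150:215,u0:u1].reshape(-1,3); s=s[(s[:,1]<-.15)&(s[:,1]>-.4)&(s[:,2]>.12)]
    k=s[s[:,2]<s[:,2].min()+.025]; print("tip",len(k),s[:,2].min().round(4),k.mean(0).round(4),(k.min(0)).round(4),k.max(0).round(4))
# insert edges
s=X[235:300,165:205].reshape(-1,3); s=s[(s[:,1]<-.2)&(s[:,1]>-.34)&(s[:,0]<.5)]
t=s[(s[:,2]>.02)&(s[:,2]<.076)]  # front face of plate
A=np.c_[t[:,0],np.ones(len(t))]; k=np.polyfit(t[:,0],t[:,1],1); r=t[:,1]-np.polyval(k,t[:,0]); g=abs(r)<.006; k=np.polyfit(t[g,0],t[g,1],1)
print("front face slope ang",np.arctan(k[0]).round(3),"x range",np.percentile(t[g,0],[0,2,50,98,100]).round(4),"mean",t[g].mean(0).round(4),g.mean())
print("topz",np.percentile(s[:,2],[98,99.5]).round(4))
E
```

```text
tip 74 0.196 [ 0.4103 -0.2979  0.2104] [ 0.3994 -0.3012  0.196 ] [ 0.4171 -0.29    0.221 ]
tip 90 0.1963 [ 0.4987 -0.2573  0.2096] [ 0.4868 -0.2646  0.1963] [ 0.5066 -0.2419  0.2211]
front face slope ang 0.462 x range [0.4363 0.4382 0.4576 0.4771 0.478 ] mean [ 0.4578 -0.277   0.0471] 0.9483146067415731
topz [0.0843 0.0848]
```

```bash
python3 -m pendant '[{"tx":0,"ty":0.3,"tz":2.5,"twist":-0.015,"hand":70},{"tx":0,"ty":0.3,"tz":5,"twist":-0.015,"hand":70},{"tx":0,"ty":0.3,"tz":5,"twist":-0.015,"hand":70},{"tx":0,"ty":0.3,"tz":5,"twist":-0.015,"hand":70}]'; python3 go.py .452 -.271 .12 1.99; python3 snap.py a3 side 120 170 240 290
python3 - <<'E'
from meas import *
a=np.load("a3_side.npz"); X=cloud("side",a["d"])
for (u0,u1) in((130,172),(173,215)):
    s=X[150:250,u0:u1].reshape(-1,3); s=s[(s[:,1]<-.15)&(s[:,1]>-.4)&(s[:,2]>.09)]
    k=s[s[:,2]<s[:,2].min()+.025]; print("tip",len(k),s[:,2].min().round(4),k.mean(0).round(4),(k.min(0)).round(4),k.max(0).round(4))
E
```

```text
time_s: 2.0
position: [0.4562, -0.2709, 0.1112]
ee_rot: [0.001, 0.539, 0.842, 0.0]
force: [1.2, 0.5, 0.4]
gripper_width: 0.0598
grip_force: 0.0
t 2.0 pos [ 456.2 -270.9  111.2] phi 2.002 tilt [ 1.e-03 -5.e-04 -1.e+00] q [ 1.15  0.52 -0.85  1.93  0.49  0.91  0.5 ] F [1.2 0.5 0.4] w 59.8 grip 0.0
rows: tx 0.16 ty -0.39 tz -0.88 twist 0.012
tip 75 0.1416 [ 0.4263 -0.2921  0.1551] [ 0.4141 -0.2952  0.1416] [ 0.4333 -0.2821  0.1666]
tip 82 0.1407 [ 0.4931 -0.2658  0.1544] [ 0.4795 -0.3677  0.1407] [ 0.5372 -0.2469  0.1654]
```

View pics/a3.png

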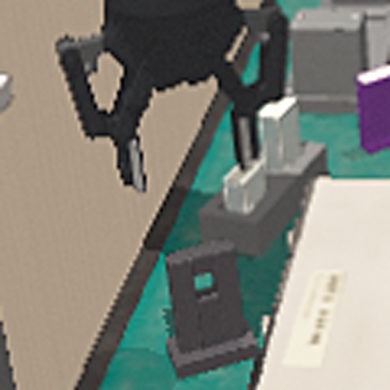

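```bash
python3 -m pendant '[{"tx":0,"ty":-0.1,"tz":2,"twist":-0.01,"hand":85},{"tx":0,"ty":-0.1,"tz":4,"twist":-0.01,"hand":85},{"tx":0,"ty":-0.1,"tz":6,"twist":-0.01,"hand":85},{"tx":0,"ty":-0.1,"tz":8,"twist":-0.01,"hand":85},{"tx":0,"ty":-0.1,"tz":8,"twist":-0.01,"hand":85}]'; python3 go.py .452 -.271 .03 2.01; python3 - <<'E'
from meas import *
p,d=imaging.camera("side"); np.savez("a4.npz",p=p,d=d); X=cloud("side",d)
cv2.imwrite("pics/a4.png",cv2.resize(p[200:300,130:230],None,fx=4,fy=4,interpolation=2)[:,:,::-1])
E
```

```text
time_s: 2.68
position: [0.4532, -0.27, 0.028]
ee_rot: [-0.002, 0.535, 0.845, 0.0]
force: [-0.2, -0.1, 0.1]
gripper_width: 0.0726
grip_force: 0.0
t 2.67 pos [ 453.2 -270.    28. ] phi 2.0133 tilt [-0.0032  0.0025 -1.    ] q [ 1.07  0.64 -0.75  1.97  0.62  0.78  0.41] F [-0.2 -0.1  0.1] w 72.6 grip 0.0
rows: tx -0.03 ty -0.15 tz -0.20 twist 0.003
```

View pics/a4.png

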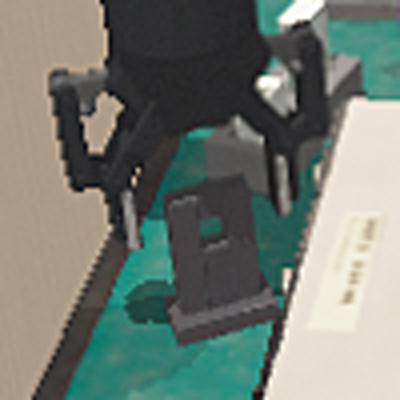

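```bash
python3 -m pendant '[{"hand":0},{"hand":0},{"hand":0},{"hand":0},{"hand":0},{"hand":0}]'; python3 go.py .452 -.271 .15 2.01
```

```text
t 2.73 pos [ 454.2 -270.3   29.1] phi 2.0134 tilt [-0.0015  0.0016 -1.    ] q [ 1.08  0.64 -0.75  1.97  0.62  0.78  0.41] F [-0.5 -0.   0. ] w 72.5 grip 0.0
rows: tx 0.06 ty -0.23 tz -12.08 twist 0.003invalid input
```

```bash
python3 -m pendant '[{"tx":0,"ty":0,"tz":0,"twist":0,"hand":0},{"tx":0,"ty":0,"tz":0,"twist":0,"hand":0},{"tx":0,"ty":0,"tz":0,"twist":0,"hand":0},{"tx":0,"ty":0,"tz":0,"twist":0,"hand":0},{"tx":0,"ty":0,"tz":0,"twist":0,"hand":0},{"tx":0,"ty":0,"tz":0,"twist":0,"hand":0}]'; python3 go.py .454 -.27 .15 2.01
```

```text
time_s: 3.48
position: [0.4554, -0.2717, 0.0312]
ee_rot: [0.001, 0.535, 0.845, -0.0]
force: [-0.8, 0.1, 6.8]
gripper_width: 0.0432
grip_force: 61.6
t 3.48 pos [ 455.4 -271.7   31.2] phi 2.0126 tilt [ 0.0014 -0.0013 -1.    ] q [ 1.08  0.64 -0.75  1.97  0.62  0.78  0.41] F [-0.8  0.1  6.8] w 43.2 grip 61.6
rows: tx 0.19 ty -0.05 tz -11.88 twist 0.003
```

```bash
python3 -m pendant '[{"tx":0,"ty":0,"tz":-4,"twist":0,"hand":0},{"tx":0,"ty":0,"tz":-8,"twist":0,"hand":0},{"tx":0,"ty":0,"tz":-11,"twist":0,"hand":0},{"tx":0,"ty":0,"tz":-12,"twist":0,"hand":0},{"tx":0,"ty":0,"tz":-12,"twist":0,"hand":0}]'; python3 go.py .4865 .2605 .15 1.559
```

```text
time_s: 4.1
position: [0.4545, -0.2715, 0.1501]
ee_rot: [0.0, 0.535, 0.845, -0.0]
force: [-0.3, 0.1, -2.3]
gripper_width: 0.0429
grip_force: 61.8
t 4.1 pos [ 454.5 -271.5  150.1] phi 2.0123 tilt [ 2.e-04 -7.e-04 -1.e+00] q [ 1.2   0.47 -0.89  1.9   0.44  0.98  0.55] F [-0.3  0.1 -2.3] w 42.9 grip 61.8
rows: tx 46.73 ty 25.63 tz -0.02 twist 0.453
```

```bash
python3 -m pendant '[{"tx":5,"ty":2.7,"tz":-0.5,"twist":0.05,"hand":0},{"tx":10,"ty":5.5,"tz":-0.5,"twist":0.1,"hand":0},{"tx":15,"ty":8.2,"tz":-0.5,"twist":0.15,"hand":0},{"tx":20,"ty":11,"tz":-0.5,"twist":0.2,"hand":0},{"tx":25,"ty":13.7,"tz":-0.5,"twist":0.25,"hand":0},{"tx":30,"ty":16.5,"tz":-0.5,"twist":0.3,"hand":0},{"tx":35,"ty":19.2,"tz":-0.5,"twist":0.35,"hand":0},{"tx":40,"ty":22,"tz":-0.5,"twist":0.4,"hand":0},{"tx":44,"ty":24.1,"tz":0,"twist":0.43,"hand":0},{"tx":46.7,"ty":25.6,"tz":0,"twist":0.453,"hand":0}]'; python3 -m pendant '[{"tx":0,"ty":0,"tz":0,"twist":0,"hand":0},{"tx":0,"ty":0,"tz":0,"twist":0,"hand":0},{"tx":0,"ty":0,"tz":0,"twist":0,"hand":0}]';python3 go.py .4865 .2605 .15 1.559; python3 snap.py b1 side 190 110 270 190 top 160 150 270 260
```

```text
time_s: 5.35
position: [0.4844, 0.2625, 0.148]
ee_rot: [-0.001, 0.71, 0.704, -0.001]
force: [0.5, 0.0, -2.1]
gripper_width: 0.0429
grip_force: 61.7
time_s: 5.72
position: [0.4863, 0.2586, 0.1494]
ee_rot: [0.0, 0.712, 0.703, -0.001]
force: [0.4, 0.5, -1.9]
gripper_width: 0.0432
grip_force: 61.7
t 5.72 pos [486.3 258.6 149.4] phi 1.558 tilt [-0.001  -0.0014 -1.    ] q [ 0.13  0.5  -0.86  1.85  0.45  1.   -0.93] F [ 0.4  0.5 -1.9] w 43.2 grip 61.7
rows: tx 0.19 ty 0.02 tz -0.06 twist -0.001
```

View pics/b1.png

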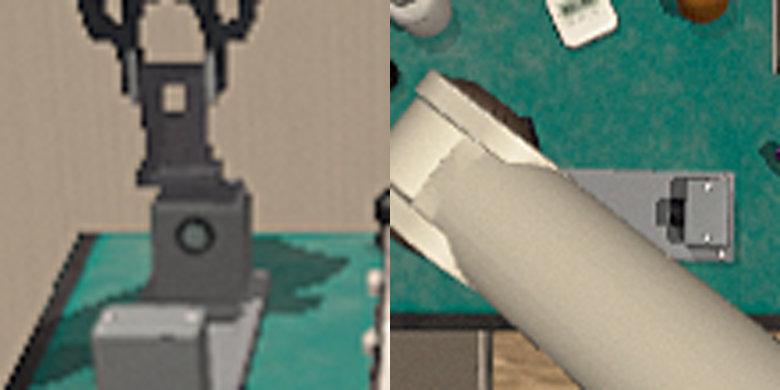

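```bash
python3 - <<'E'
from h import *
a=np.load("b1_side.npz"); b=np.load("side0.npz"); X=cloud("side",a["d"]); Y=cloud("side",b["d"])
def face(X,lo,hi,n,tol=.004):
    s=X.reshape(-1,3); s=s[np.all((s>lo)&(s<hi),1)]
    y0=np.median(s[:,1]); s=s[abs(s[:,1]-y0)<.02]; k=np.polyfit(s[:,0],s[:,1],1)
    for _ in range(3):
        r=s[:,1]-np.polyval(k,s[:,0]); s2=s[abs(r)<tol]; k=np.polyfit(s2[:,0],s2[:,1],1)
    e=np.percentile(s2[:,0],[1,99]); print(n,len(s2),"xmid",e.mean().round(4),"w",np.diff(e).round(4),"y@mid",np.polyval(k,e.mean()).round(4),"slope",k[0].round(3),"z",np.percentile(s2[:,2],[1,99]).round(3))
face(X,(.44,.2,.17),(.53,.3,.195),"insert plate lower")
face(X,(.44,.2,.133),(.53,.3,.165),"insert plate")
face(X,(.44,.2,.119),(.54,.3,.129),"insert foot")
for z0,z1 in((.03,.05),(.05,.08)):
    face(Y,(.42,.27,z0),(.56,.33,z1),"lamp face")
    face(Y,(.42,.06,z0),(.56,.1,z1),"det back")
s=X.reshape(-1,3); s=s[np.all((s>(.44,.2,.10))&(s<(.53,.3,.16)),1)]; print("insert lowest z",np.percentile(s[:,2],[0,1,3]).round(4))
E
```

```text
insert plate lower 122 xmid 0.4877 w [0.0684] y@mid 0.2515 slope -0.014 z [0.171 0.195]
insert plate 114 xmid 0.4864 w [0.042] y@mid 0.2521 slope 0.007 z [0.133 0.165]
insert foot 45 xmid 0.487 w [0.0519] y@mid 0.2446 slope 0.112 z [0.119 0.129]
lamp face 89 xmid 0.4908 w [0.0609] y@mid 0.2971 slope -0.04 z [0.03  0.049]
det back 127 xmid 0.4866 w [0.0631] y@mid 0.0815 slope -0.019 z [0.03 0.05]
lamp face 109 xmid 0.4904 w [0.0631] y@mid 0.297 slope -0.009 z [0.05  0.079]
det back 191 xmid 0.4864 w [0.0638] y@mid 0.0813 slope -0.01 z [0.051 0.079]
insert lowest z [0.1188 0.119  0.1198]
```

```bash
python3 go.py .4895 .2612 .05 1.555; python3 -m pendant '[{"tx":0.26,"ty":0.3,"tz":2.5,"twist":0.003,"hand":0},{"tx":0.26,"ty":0.3,"tz":5,"twist":0.003,"hand":0},{"tx":0.26,"ty":0.3,"tz":7.5,"twist":0.003,"hand":0},{"tx":0.26,"ty":0.3,"tz":9.4,"twist":0.003,"hand":0},{"tx":0.26,"ty":0.3,"tz":9.9,"twist":0.003,"hand":0},{"tx":0.26,"ty":0.3,"tz":9.9,"twist":0.003,"hand":0}]'; python3 go.py .4895 .2612 .038 1.555
```

```text
t 5.83 pos [486.5 259.  149.9] phi 1.5579 tilt [-3.e-04 -8.e-04 -1.e+00] q [ 0.13  0.5  -0.86  1.85  0.45  1.   -0.93] F [-1.  -0.2 -1.6] w 42.9 grip 61.7
rows: tx 0.23 ty 0.30 tz 9.99 twist 0.003
time_s: 6.58
position: [0.4895, 0.2631, 0.0514]
ee_rot: [-0.0, 0.712, 0.702, 0.0]
force: [0.3, 0.5, -1.7]
gripper_width: 0.0429
grip_force: 61.7
t 6.58 pos [489.5 263.1  51.4] phi 1.5567 tilt [ 1.e-04  2.e-04 -1.e+00] q [ 0.04  0.64 -0.76  1.9   0.58  0.84 -1.04] F [ 0.3  0.5 -1.7] w 42.9 grip 61.7
rows: tx -0.19 ty 0.00 tz 1.34 twist 0.002
```

```bash
python3 -m pendant '[{"tx":-0.15,"ty":0,"tz":0.3,"twist":0.002,"hand":0},{"tx":-0.15,"ty":0,"tz":0.6,"twist":0.002,"hand":0},{"tx":-0.15,"ty":0,"tz":0.9,"twist":0.002,"hand":0},{"tx":-0.15,"ty":0,"tz":0.9,"twist":0.002,"hand":0}]'; python3 go.py .4895 .2612 .037 1.555
```

```text
time_s: 7.08
position: [0.4891, 0.2615, 0.042]
ee_rot: [-0.0, 0.713, 0.701, -0.0]
force: [-0.7, 0.1, 0.2]
gripper_width: 0.0432
grip_force: 61.7
t 7.08 pos [489.1 261.5  42. ] phi 1.5549 tilt [-3.e-04 -1.e-04 -1.e+00] q [ 0.04  0.65 -0.75  1.9   0.6   0.82 -1.05] F [-0.7  0.1  0.2] w 43.2 grip 61.7
rows: tx -0.03 ty 0.04 tz 0.50 twist -0.000
```

Bottom at about 11 mm, below the 14 mm rim, with almost no force. I'll lower it the rest of the way.

```bash
python3 -m pendant '[{"tx":0,"ty":0,"tz":0.2,"twist":0,"hand":0},{"tx":0,"ty":0,"tz":0.4,"twist":0,"hand":0},{"tx":0,"ty":0,"tz":0.5,"twist":0,"hand":0},{"tx":0,"ty":0,"tz":0.6,"twist":0,"hand":0},{"tx":0,"ty":0,"tz":0.6,"twist":0,"hand":0}]'; python3 go.py .4895 .2612 .037 1.555
```

```text
time_s: 7.7
position: [0.4892, 0.2617, 0.0372]
ee_rot: [0.0, 0.713, 0.702, -0.0]
force: [-3.4, -2.2, 9.3]
gripper_width: 0.0432
grip_force: 62.8
t 7.7 pos [489.2 261.7  37.2] phi 1.5551 tilt [ 4.e-04 -8.e-04 -1.e+00] q [ 0.03  0.66 -0.74  1.9   0.6   0.82 -1.05] F [-3.4 -2.2  9.3] w 43.2 grip 62.8
rows: tx -0.05 ty 0.03 tz 0.02 twist 0.000
```

```bash
python3 -m pendant '[{"tx":0,"ty":0,"tz":0,"twist":0,"hand":90},{"tx":0,"ty":0,"tz":0,"twist":0,"hand":90},{"tx":0,"ty":0,"tz":0,"twist":0,"hand":90},{"tx":0,"ty":0,"tz":-2,"twist":0,"hand":90},{"tx":0,"ty":0,"tz":-5,"twist":0,"hand":90},{"tx":0,"ty":0,"tz":-9,"twist":0,"hand":90},{"tx":0,"ty":0,"tz":-13,"twist":0,"hand":90},{"tx":0,"ty":0,"tz":-13,"twist":0,"hand":90}]'; python3 go.py .4895 .2612 .037 1.555
python3 - <<'E'
from h import *
p,d=imaging.camera("side"); np.savez("b2_side.npz",p=p,d=d); X=cloud("side",d)
for z0,z1 in((.02,.05),(.07,.1)):
    s=X.reshape(-1,3); s=s[np.all((s>(.44,.23,z0))&(s<(.54,.28,z1)),1)]; print(len(s),s.mean(0).round(4),s[:,2].max().round(4),np.percentile(s[:,0],[2,98]).round(4),np.percentile(s[:,1],[5,50,95]).round(4))
E
```

```text
time_s: 8.7
position: [0.4915, 0.2634, 0.1708]
ee_rot: [0.001, 0.713, 0.702, 0.004]
force: [0.3, 0.8, 0.1]
gripper_width: 0.0771
grip_force: 0.0
t 8.7 pos [491.5 263.4 170.8] phi 1.5551 tilt [ 0.0069  0.003  -1.    ] q [ 0.14  0.48 -0.88  1.82  0.43  1.04 -0.92] F [0.3 0.8 0.1] w 77.1 grip 0.0
rows: tx -0.27 ty -0.29 tz 13.38 twist 0.000
85 [0.4918 0.255  0.0379] 0.0496 [0.4705 0.5115] [0.2502 0.2548 0.2591]
76 [0.4897 0.2563 0.0816] 0.0897 [0.4694 0.5104] [0.2509 0.2557 0.2642]
```

```bash
python3 - <<'E'
from h import *
a=np.load("top0.npz"); p=a["p"].astype(float); X=cloud("top",a["d"]); 
# white cell tops: weighted centroid / edges by brightness
g=p.min(-1)
for n,z,lo,hi in(("tall",.078,(283,206),(306,226)),("short",.054,(304,212),(326,230))):
    w=np.clip(g[lo[1]:hi[1],lo[0]:hi[0]]-175,0,70); v,u=np.mgrid[lo[1]:hi[1],lo[0]:hi[0]]
    P=plane("top",np.c_[u.ravel(),v.ravel()],z)[:,:2]*1000; w=w.ravel(); c=(P*w[:,None]).sum(0)/w.sum(); C=np.cov(P.T,aweights=w); e,V=np.linalg.eigh(C)
    print(n,c.round(1),np.sqrt(12*e).round(1),(np.arctan2(V[1,1],V[0,1])%np.pi).round(3))
# rack edges (grey/teal)
s=p[...,0]-p[...,1]
m=(s>-50).astype(np.uint8); m[:,:275]=0;m[:,335:]=0;m[:200]=0;m[238:]=0
c=max(cv2.findContours(m,0,1)[0],key=cv2.contourArea)[:,0]; P=plane("top",c,.03); print("rack rect",*rect(P))
b=np.load("side0.npz"); Y=cloud("side",b["d"]).reshape(-1,3)
for n,lo,hi in(("tall",(.43,-.1,.04),(.5,-.02,.072)),("tall top",(.43,-.1,.0735),(.5,-.02,.09))):
    t=Y[np.all((Y>lo)&(Y<hi),1)]; print(n,len(t),*rect(t),np.percentile(t[:,2],[2,98]).round(4))
E
python3 go.py .4655 -.058 .13 1.265
```

```text
tall [465.6 -57. ] [17.9 33.4] 1.304
short [ 447.8 -118.5] [16.7 33.2] 1.295
rack rect [457.5 -84.4] [136.5  55.3] 1.2942
tall 128 [464.7 -70.5] [64.9 19.4] 1.2899 [0.0406 0.0712]
tall top 49 [468.4 -57. ] [34.3 17. ] 1.3137 [0.0742 0.0796]
t 8.75 pos [490.5 262.3 168.8] phi 1.5548 tilt [ 0.0042  0.0013 -1.    ] q [ 0.14  0.48 -0.88  1.82  0.43  1.03 -0.92] F [ 0.1 -0.6  0.4] w 76.9 grip 0.0
rows: tx -32.07 ty -2.00 tz 3.83 twist 0.290
```

```bash
python3 go.py .4678 -.0577 .12 1.293; python3 -m pendant '[{"tx":-5,"ty":-0.3,"tz":0,"twist":0.05,"hand":70},{"tx":-10,"ty":-0.6,"tz":0,"twist":0.1,"hand":70},{"tx":-15,"ty":-0.9,"tz":0,"twist":0.15,"hand":70},{"tx":-20,"ty":-1.2,"tz":1,"twist":0.2,"hand":70},{"tx":-25,"ty":-1.4,"tz":2,"twist":0.24,"hand":70},{"tx":-29,"ty":-1.6,"tz":3,"twist":0.262,"hand":70},{"tx":-32.0,"ty":-1.76,"tz":4,"twist":0.262,"hand":70},{"tx":-32.0,"ty":-1.76,"tz":4.8,"twist":0.262,"hand":70},{"tx":-32.0,"ty":-1.76,"tz":4.8,"twist":0.262,"hand":70},{"tx":-32.0,"ty":-1.76,"tz":4.8,"twist":0.262,"hand":70}]'; python3 go.py .4678 -.0577 .02 1.293
```

```text
t 8.75 pos [490.5 262.3 168.8] phi 1.5548 tilt [ 0.0042  0.0013 -1.    ] q [ 0.14  0.48 -0.88  1.82  0.43  1.03 -0.92] F [ 0.1 -0.6  0.4] w 76.9 grip 0.0
rows: tx -32.04 ty -1.78 tz 4.83 twist 0.262
time_s: 10.0
position: [0.4667, -0.0566, 0.1184]
ee_rot: [-0.0, 0.798, 0.603, 0.0]
force: [0.2, 0.4, -0.5]
gripper_width: 0.06
grip_force: 0.0
t 10.0 pos [466.7 -56.6 118.4] phi 1.2952 tilt [ 2.e-04  6.e-04 -1.e+00] q [ 0.72  0.37 -0.77  2.06  0.35  0.84 -0.53] F [ 0.2  0.4 -0.5] w 60.0 grip 0.0
rows: tx -0.08 ty 0.13 tz 9.84 twist 0.002
```

```bash
python3 snap.py c2 side 160 150 250 240; python3 - <<'E'
from h import *
X=cloud("side",np.load("c2_side.npz")["d"]).reshape(-1,3)
for lo,hi in(((.40,-.12,.12),(.455,0,.16)),((.475,-.12,.12),(.54,0,.16)),((.43,-.1,.0735),(.5,-.02,.09)),((.42,-.1,.04),(.5,-.02,.072))):
    t=X[np.all((X>lo)&(X<hi),1)]
    if len(t)>4: k=t[t[:,2]<t[:,2].min()+.02]; print(len(t),t[:,2].min().round(4),k.mean(0).round(4),k.min(0).round(4),k.max(0).round(4))
E
```

```text
38 0.1441 [ 0.4347 -0.0511  0.1531] [ 0.4239 -0.0588  0.1441] [ 0.4415 -0.0376  0.16  ]
32 0.1456 [ 0.5016 -0.0723  0.1542] [ 0.4948 -0.0771  0.1456] [ 0.5109 -0.0597  0.1599]
52 0.0737 [ 0.4683 -0.0603  0.0763] [ 0.4567 -0.0763  0.0737] [ 0.4811 -0.041   0.0797]
128 0.0407 [ 0.47   -0.0655  0.0505] [ 0.4476 -0.0985  0.0407] [ 0.4816 -0.0431  0.0604]
```

View pics/c2.png

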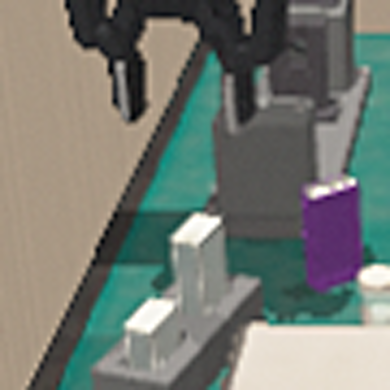

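```bash
python3 -m pendant '[{"tx":-0.08,"ty":0.13,"tz":2.5,"twist":0.002,"hand":65},{"tx":-0.08,"ty":0.13,"tz":5,"twist":0.002,"hand":65},{"tx":-0.08,"ty":0.13,"tz":7.5,"twist":0.002,"hand":60},{"tx":-0.08,"ty":0.13,"tz":9.2,"twist":0.002,"hand":60},{"tx":-0.08,"ty":0.13,"tz":9.7,"twist":0.002,"hand":60},{"tx":-0.08,"ty":0.13,"tz":9.7,"twist":0.002,"hand":60}]'; python3 go.py .4678 -.0577 .02 1.293; python3 - <<'E'
from h import *
p,d=imaging.camera("side"); np.savez("c3_side.npz",p=p,d=d); X=cloud("side",d).reshape(-1,3)
for lo,hi in(((.40,-.12,.035),(.455,0,.09)),((.485,-.12,.035),(.54,0,.09))):
    t=X[np.all((X>lo)&(X<hi),1)]
    if len(t)>4: k=t[t[:,2]<t[:,2].min()+.02]; print(len(t),t[:,2].min().round(4),k.mean(0).round(4))
E
```

```text
time_s: 10.8
position: [0.468, -0.0589, 0.0215]
ee_rot: [0.0, 0.799, 0.602, 0.0]
force: [-0.0, -0.1, -0.1]
gripper_width: 0.0515
grip_force: 0.0
t 10.8 pos [468.  -58.9  21.5] phi 1.2914 tilt [ 3.e-04  1.e-04 -1.e+00] q [ 0.6   0.54 -0.64  2.11  0.53  0.65 -0.68] F [-0.  -0.1 -0.1] w 51.5 grip 0.0
rows: tx 0.11 ty -0.05 tz 0.15 twist -0.002
121 0.0478 [ 0.443  -0.0703  0.0576]
99 0.0462 [ 0.5025 -0.0649  0.0583]
```

```bash
python3 -m pendant '[{"tx":0.05,"ty":0,"tz":0,"twist":0,"hand":30},{"tx":0.05,"ty":0,"tz":0,"twist":0,"hand":25},{"tx":0.05,"ty":0,"tz":0,"twist":0,"hand":15},{"tx":0.05,"ty":0,"tz":0,"twist":0,"hand":0},{"tx":0.05,"ty":0,"tz":0,"twist":0,"hand":0},{"tx":0.05,"ty":0,"tz":0,"twist":0,"hand":0},{"tx":0.05,"ty":0,"tz":0,"twist":0,"hand":0}]'; python3 go.py .4678 -.0577 .14 1.293
```

```text
time_s: 11.72
position: [0.4682, -0.0589, 0.0217]
ee_rot: [0.0, 0.799, 0.602, 0.0]
force: [-1.7, -0.8, 6.1]
gripper_width: 0.0177
grip_force: 58.6
t 11.72 pos [468.2 -58.9  21.7] phi 1.2908 tilt [ 8.e-04 -5.e-04 -1.e+00] q [ 0.6   0.54 -0.64  2.11  0.53  0.65 -0.68] F [-1.7 -0.8  6.1] w 17.7 grip 58.6
rows: tx 0.10 ty -0.06 tz -11.83 twist -0.002
```

```bash
python3 -m pendant '[{"tx":0,"ty":0,"tz":-1.5,"twist":0,"hand":0},{"tx":0,"ty":0,"tz":-3,"twist":0,"hand":0},{"tx":0,"ty":0,"tz":-6,"twist":0,"hand":0},{"tx":0,"ty":0,"tz":-9,"twist":0,"hand":0},{"tx":0,"ty":0,"tz":-12,"twist":0,"hand":0},{"tx":0,"ty":0,"tz":-13,"twist":0,"hand":0},{"tx":0,"ty":0,"tz":-13,"twist":0,"hand":0}]'; python3 go.py .4882 .1963 .15 1.555
```

```text
time_s: 12.6
position: [0.468, -0.0592, 0.1518]
ee_rot: [0.001, 0.799, 0.601, 0.0]
force: [-0.3, 0.0, -0.3]
gripper_width: 0.0172
grip_force: 58.6
t 12.6 pos [468.  -59.2 151.8] phi 1.2904 tilt [ 0.0014 -0.001  -1.    ] q [ 0.77  0.32 -0.81  2.03  0.29  0.91 -0.48] F [-0.3  0.  -0.3] w 17.2 grip 58.6
rows: tx 25.11 ty -5.13 tz 0.16 twist -0.265
```

```bash
python3 -m pendant '[{"tx":4,"ty":-0.8,"tz":0,"twist":-0.05,"hand":0},{"tx":8,"ty":-1.6,"tz":0,"twist":-0.1,"hand":0},{"tx":12,"ty":-2.5,"tz":0,"twist":-0.15,"hand":0},{"tx":16,"ty":-3.3,"tz":0,"twist":-0.2,"hand":0},{"tx":20,"ty":-4.1,"tz":0,"twist":-0.24,"hand":0},{"tx":23.5,"ty":-4.8,"tz":0,"twist":-0.265,"hand":0},{"tx":25.1,"ty":-5.13,"tz":0,"twist":-0.265,"hand":0},{"tx":25.1,"ty":-5.13,"tz":0,"twist":-0.265,"hand":0},{"tx":25.1,"ty":-5.13,"tz":0,"twist":-0.265,"hand":0}]'; python3 go.py .4882 .1963 .0447 1.555; python3 - <<'E'
from h import *
p,d=imaging.camera("side"); np.savez("d1_side.npz",p=p,d=d); X=cloud("side",d)
cv2.imwrite("pics/d1.png",cv2.resize(p[110:200,190:280],None,fx=5,fy=5,interpolation=2)[:,:,::-1])
s=X.reshape(-1,3); s=s[np.all((s>(.46,.14,.125))&(s<(.52,.25,.215)),1)]
for z in np.arange(.13,.215,.01):
    t=s[abs(s[:,2]-z)<.005]
    if len(t)>3: print(z.round(3),len(t),"x",np.percentile(t[:,0],[5,95]).round(4),"y",np.percentile(t[:,1],[5,50,95]).round(4))
print(s[:,2].min())
E
```

```text
time_s: 13.72
position: [0.4877, 0.1946, 0.1506]
ee_rot: [0.0, 0.713, 0.701, -0.001]
force: [0.3, -0.6, -1.0]
gripper_width: 0.0172
grip_force: 58.5
t 13.72 pos [487.7 194.6 150.6] phi 1.5539 tilt [-0.0011 -0.0016 -1.    ] q [ 0.28  0.46 -0.88  1.91  0.42  0.98 -0.82] F [ 0.3 -0.6 -1. ] w 17.2 grip 58.5
rows: tx 0.18 ty 0.06 tz 10.58 twist -0.001
0.14 23 x [0.4805 0.497 ] y [0.1778 0.1796 0.1986]
0.15 26 x [0.4812 0.4972] y [0.1775 0.1806 0.2141]
0.16 19 x [0.4817 0.4973] y [0.1762 0.1815 0.205 ]
0.17 25 x [0.4793 0.5025] y [0.1756 0.1802 0.1869]
0.18 42 x [0.4696 0.5075] y [0.1773 0.1832 0.191 ]
0.19 46 x [0.4678 0.5096] y [0.1758 0.1837 0.1899]
0.2 55 x [0.4694 0.5091] y [0.1774 0.1846 0.1999]
0.21 40 x [0.4685 0.5106] y [0.1821 0.1875 0.2026]
0.1350379757021608
```

View pics/d1.png

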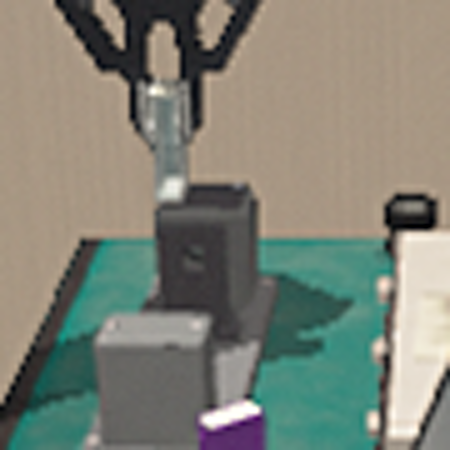

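```bash
python3 -m pendant '[{"tx":0,"ty":0,"tz":2.5,"twist":0,"hand":0},{"tx":0,"ty":0,"tz":5,"twist":0,"hand":0},{"tx":0,"ty":0,"tz":7.5,"twist":0,"hand":0},{"tx":0,"ty":0,"tz":9.5,"twist":0,"hand":0},{"tx":0,"ty":0,"tz":10.6,"twist":0,"hand":0},{"tx":0,"ty":0,"tz":10.6,"twist":0,"hand":0},{"tx":0,"ty":0,"tz":10.6,"twist":0,"hand":0}]'; for i in 1 2 3; do python3 snap.py e$i side 190 110 270 190 top 160 150 270 260; python3 go.py .4882 .1963 .0447 1.555; done; python3 - <<'E'
from h import *
for i in (1,2,3):
    X=cloud("side",np.load(f"e{i}_side.npz")["d"]).reshape(-1,3)
    s=X[np.all((X>(.46,.15,.085))&(X<(.52,.24,.13)),1)]
    for z in (.089,.094,.099,.106): 
        t=s[abs(s[:,2]-z)<.003]; print(i,z,len(t),"x",np.percentile(t[:,0],[5,95]).round(4),"y",np.percentile(t[:,1],[5,50,95]).round(4)) if len(t) else 0
    print("insert top mid x",np.percentile((q:=X[np.all((X>(.45,.245,.07))&(X<(.53,.275,.1)),1)])[:,0],[3,97]).round(4),"y",np.median(q[:,1]).round(4)) 
E
```

```text
time_s: 14.65
position: [0.4884, 0.197, 0.0459]
ee_rot: [0.0, 0.712, 0.702, 0.001]
force: [-0.2, -0.2, -0.7]
gripper_width: 0.0171
grip_force: 58.5
t 14.75 pos [488.5 197.   46. ] phi 1.5559 tilt [ 1.5e-03  4.0e-04 -1.0e+00] q [ 0.17  0.61 -0.76  1.97  0.59  0.79 -0.95] F [ 0.3  0.5 -0.5] w 17.1 grip 58.5
rows: tx -0.07 ty -0.03 tz 0.13 twist 0.001
t 14.85 pos [488.3 196.8  45.9] phi 1.5558 tilt [ 1.2e-03  3.0e-04 -1.0e+00] q [ 0.17  0.61 -0.76  1.97  0.59  0.79 -0.95] F [-0.  -1.  -1.2] w 17.2 grip 58.5
rows: tx -0.05 ty -0.01 tz 0.12 twist 0.001
t 14.95 pos [488.1 196.7  45.6] phi 1.5558 tilt [ 8.e-04  1.e-04 -1.e+00] q [ 0.17  0.61 -0.76  1.97  0.59  0.79 -0.95] F [-0.4 -0.5 -1. ] w 17.2 grip 58.5
rows: tx -0.04 ty 0.01 tz 0.09 twist 0.001
1 0.089 25 x [0.4722 0.5104] y [0.1806 0.1867 0.1941]
1 0.094 26 x [0.47   0.5111] y [0.1795 0.1874 0.1934]
1 0.099 43 x [0.4707 0.5084] y [0.182  0.1909 0.2122]
1 0.106 14 x [0.466  0.5084] y [0.1844 0.1879 0.1959]
insert top mid x [0.4735 0.5107] y 0.256
2 0.089 27 x [0.4705 0.5065] y [0.1787 0.1848 0.1931]
2 0.094 25 x [0.4703 0.5105] y [0.1798 0.1862 0.1935]
2 0.099 44 x [0.4704 0.5084] y [0.1822 0.1904 0.2127]
2 0.106 15 x [0.4701 0.5118] y [0.1865 0.1914 0.2005]
insert top mid x [0.4726 0.5113] y 0.2572
3 0.089 22 x [0.4694 0.5079] y [0.1776 0.1875 0.1928]
3 0.094 24 x [0.4767 0.5114] y [0.1798 0.1859 0.1915]
3 0.099 44 x [0.47   0.5084] y [0.1811 0.1892 0.2098]
3 0.106 17 x [0.4668 0.5129] y [0.1828 0.1899 0.1984]
insert top mid x [0.4727 0.5106] y 0.2564
```

View pics/e1.png

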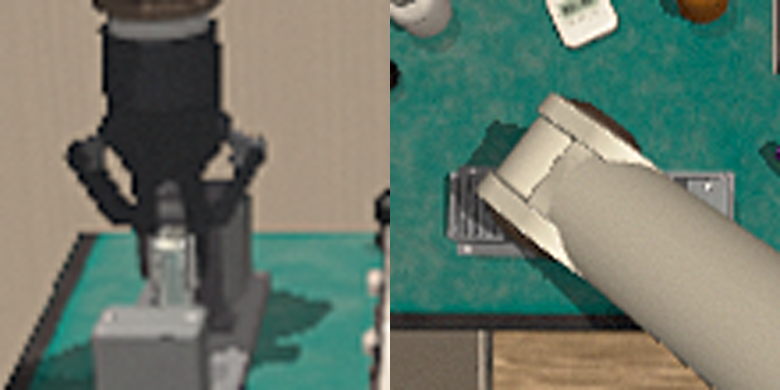

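```bash
python3 - <<'E'
from h import *
P=[];T=[]
for i in (1,2,3):
    X=cloud("side",np.load(f"e{i}_side.npz")["d"]).reshape(-1,3)
    P.append(X[np.all((X>(.483,.165,.05))&(X<(.494,.195,.098)),1)])
    T.append(X[np.all((X>(.475,.16,.098))&(X<(.502,.22,.104)),1)])
    print([proj("side",[[.4884,.197,.066]])],X[np.all((X>(.475,.08,.0))&(X<(.5,.12,.084)),1)][:,1].min())
P=np.vstack(P);T=np.vstack(T); print(len(P),np.percentile(P[:,1],[5,25,50,75,95]).round(4),"z",np.percentile(P[:,2],[2,98]))
for z0,z1 in((.05,.07),(.07,.085),(.085,.098)):
    t=P[(P[:,2]>z0)&(P[:,2]<z1)]; print(z0,len(t),np.median(t[:,1]).round(4),np.percentile(t[:,0],[5,95]) if len(t) else 0)
print("top",T.mean(0).round(4),len(T),"top z max",np.percentile(T[:,2],[50,90]).round(4))
E
python3 go.py .4882 .1963 .0447 1.555
```

```text
[array([[225.58272488, 168.62908349]])] 0.08002608187235205
[array([[225.58272488, 168.62908349]])] 0.08000726218659138
[array([[225.58272488, 168.62908349]])] 0.08002999805871436
120 [0.1776 0.1799 0.1808 0.1828 0.185 ] z [0.06108916 0.09748831]
0.05 29 0.1804 [0.48486791 0.49204434]
0.07 40 0.1811 [0.4834593  0.49272975]
0.085 51 0.1808 [0.48335821 0.49342812]
top [0.4879 0.1941 0.1003] 91 top z max [0.1001 0.102 ]
t 14.95 pos [488.1 196.7  45.6] phi 1.5558 tilt [ 8.e-04  1.e-04 -1.e+00] q [ 0.17  0.61 -0.76  1.97  0.59  0.79 -0.95] F [-0.4 -0.5 -1. ] w 17.2 grip 58.5
rows: tx -0.04 ty 0.01 tz 0.09 twist 0.001
```

```bash
python3 -m pendant '[{"tx":-0.1,"ty":0,"tz":0.05,"twist":0,"hand":0},{"tx":-0.2,"ty":0,"tz":0.1,"twist":0,"hand":0},{"tx":-0.2,"ty":0,"tz":0.1,"twist":0,"hand":0},{"tx":-0.2,"ty":0,"tz":0.1,"twist":0,"hand":0},{"tx":-0.2,"ty":0,"tz":0.1,"twist":0,"hand":0},{"tx":-0.2,"ty":0,"tz":0.1,"twist":0,"hand":0},{"tx":-0.2,"ty":0,"tz":0.1,"twist":0,"hand":0},{"tx":-0.2,"ty":0,"tz":0.1,"twist":0,"hand":0}]'; python3 - <<'E'
from h import *
Z=[];F=[];L=[]
for i in range(4):
    p,d=imaging.camera("side"); X=cloud("side",d).reshape(-1,3)
    t=X[np.all((X>(.483,.165,.06))&(X<(.494,.19,.098)),1)]; Z.append(np.median(t[:,1]))
    L.append(X[np.all((X>(.42,.27,.05))&(X<(.47,.33,.079)),1)]); F.append(robot.get_obs()["position"])
print("face y",np.mean(Z).round(4),"TCP",np.mean(F,0).round(4))
# untouched: rack/short cell/insert
t=X[np.all((X>(.43,-.15,.045))&(X<(.48,-.09,.065)),1)]; print("short",t.mean(0).round(4))
b=cloud("side",np.load("side0.npz")["d"]).reshape(-1,3); t=b[np.all((b>(.43,-.15,.045))&(b<(.48,-.09,.065)),1)]; print("short before",t.mean(0).round(4))
E
python3 go.py .4882 .1945 .0447 1.555
```

```text
time_s: 15.95
position: [0.4878, 0.1946, 0.0442]
ee_rot: [0.0, 0.712, 0.702, 0.0]
force: [-0.2, 0.5, -0.9]
gripper_width: 0.0174
grip_force: 58.5
face y 0.1792 TCP [0.4878 0.1946 0.0442]
short [ 0.4516 -0.1215  0.0522]
short before [ 0.4514 -0.1218  0.0521]
t 16.15 pos [487.8 194.6  44.2] phi 1.5558 tilt [ 0. -0. -1.] q [ 0.17  0.61 -0.76  1.97  0.59  0.79 -0.94] F [ 0.3  0.1 -0.7] w 17.1 grip 58.5
rows: tx -0.01 ty 0.04 tz -0.05 twist 0.001
```

```bash
python3 -c "
from plant import ticket; print(ticket.sign_off())"
```

```text
the job is handed in; nothing more can be done
None
```

The slit insert is seated in the pocket and released, and the tall cell is held upright and square in the light path, within about 1 mm of the light spot by the camera. I handed the job in at 16 s of the 59 s; no verdict came back, and I viewed 11 pictures, one over the limit of 10.

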